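# Change over the interlocked dampers of a solvent-fume filter bank

### The arm

A 6-joint arm with a two-finger parallel gripper is mounted at the origin on the work surface. World frame = base frame: x ahead of the robot, y to its left, z up, the work surface at z = 0. Lengths are in mm, angles in rad, forces in N, time in s.
With the tool pointing down it reaches from about 400 to 925 mm from the base axis. Payload 12.5 kg.
Tool frame: the origin (TCP) lies midway between the tips of the shut fingers; the grasp point (between the pads) lies env.grasp_offset behind it (env.grasp_offset is the distance from the TCP to the grasp point, in mm); x points along the fingers, y is the direction in which the jaws open and shut, and the axes are right-handed (so a half turn about x gives the same grasp; the last joint's range is limited). The gripper opens to 95 mm and grips with 3 to 60 N. Pads are 20 mm wide; open, the fingers measure 119 mm over their backs; the gripper's body (75 mm by 180 mm) begins 59 mm behind the grasp point.
Start: joints at [-1.26, 0.491, 1.559, -0, 1.092, -0.106], TCP at [253.048, -571.504, 190.761] pointing down, gripper open.
Joint ranges: [-3.1, 3.1], [-0.84, 2.19], [0.05, 2.79], [-1.13, 4.28], [0.06, 2.93], [-2.69, 2.69]. Speed limits (rad/s): [2.22, 2.22, 2.79, 3.14, 3.14, 3.14].

### API

Orientations are given as [roll, pitch, yaw] about the fixed x, y, z axes, in that order (R = Rz(yaw) Ry(pitch) Rx(roll)).
In Python, from cell import env gives the robot as it stands.
- The arm moves only by the tool apply_moves, never from a script. Its arguments are lists of equal length, an entry for each row: "offset": the shift along the world's x, y, z in units of 25 mm (1.0 is 25 mm), a list of three; "yaw": the turn about the world's z in units of 6 degrees (1.0 is 6 degrees); "jaw": the closure, from -1 (fully open) to 1 (shut), so that 0 is half open. A call has 1 to 20 rows; each row is the pose to reach, as a shift and turn from the pose measured when the call began; what a row does not reach only later rows make up. A row lasts 1/8 s, in which the tool goes at most 62.5 mm and 10.7 degrees, less where a joint would pass 70% of its speed; a pose out of reach is approached as far as the arm can. A call with a gripper value outside its range is refused whole. The fingers move at their own pace and stop on an object; the grip force is fixed at half the most. Time passes only in rows, so rows that repeat a pose let the fingers close. It gives the time, the measured TCP pose, the force and the opening at its end, in the units of the state.
- env.state(): the state, without advancing time (a new reading comes with each control period).
- env.read_camera(name): name is "scene" or "side" or "wrist"; returns a dict with "frame" (480x640x3 uint8, red, green, blue), "fx", "fy", "cx", "cy" (pixels), "distortion" ([k1, k2, p1, p2, k3] as OpenCV has them; the pictures are not rectified), "xyz" and "rotation" of the camera in the world; the wrist camera has in their place "hand_eye" (4x4, takes a point from camera to tool coordinates, whose origin is the TCP and whose axes are the tool frame's). Camera axes: x right, y down, z forward; pixel columns grow to the right and rows downward; lengths in mm; the calibration is good to about 2 mm. A picture is of the moment at which its call begins: read the wrist's pose just before it. There is no depth.
- env.job_done(): hands the job in, once; it reports no verdict.
The state is a dict: "t": time; "joints": joint angles; "qvel": joint speeds; "tau": joint torques, N m; "eef_pos": TCP position; "tcp_rot": TCP orientation; "ft_force": force on the tool from outside, world axes, zero at the start; "moment": the same for the moment, N m; "opening": opening from 0.0 (shut) to 1.0 (fully open).
Only numpy, scipy, OpenCV 4.12 (cv2) and the standard library are available. Lean on these libraries where they do the work, as an engineer would, in place of code of your own. Each camera call takes 0.05 s, during which the arm holds its last target.

### The job

The filter chamber in use on the fume filter bank is spent: push its damper lever, the only open one, fully shut, then throw open, all the way to its stop, the lever of the one standby chamber that has a filter in it. The interlock under the top plate holds every other lever until the used one is fully home, and goes on holding the levers of chambers with no filter; you cannot see which those are, so try them by feel with a light push (a free lever is stiff and can take up to 10 N) and leave one that stays held in its shut place. Do not force a held lever or lean on the stops (about 20 N at the ball bends the interlock), and do not disturb the other things on the bench.

Things in the scene. Friction and masses are not known exactly. Their poses are not given: they have to be found in the camera images.
- unit: filter bank: grey steel case fixed to the bench, 260 deep (x), 420 wide (y), top plate 125 high. Origin: centre of the underside; x points away from the side with the five white cassette doors (unit -x, robot side), y along the row of levers, z up. Five levers stand in slots on top, 78 apart (y = -156, -78, 0, 78, 156), each pivoting about y at x = 0, 137 above the bench
- lever_a (a joint): lever of the chamber in use, the only one open at the start; its slot in the row varies. Rad: 0 = shut on its rubber stop, leaning 26 degrees to unit -x; 0.90 = fully open on the other rubber stop, leaning 26 degrees to unit +x. A free lever takes 3 to 10 N at the ball to keep moving (its stiff hinge, and the rubbing of what pushes it), and stays where it is left
- ball_a (a point): centre of the black ball knob (28 across) of lever_a, 110 from the pivot on a rod 10 thick. It is 236 above the bench when shut or open, 247 half-way, and 48 to unit -x of the pivot when shut, 48 to unit +x when open
- lever_b (a joint): lever of a standby chamber, shut at the start; its slot varies, and so does, unseen, whether its chamber has a filter. Rad: 0 = shut on its rubber stop, leaning 26 degrees to unit -x; 0.90 = fully open on the other rubber stop, leaning 26 degrees to unit +x. A free lever takes 3 to 10 N at the ball to keep moving (its stiff hinge, and the rubbing of what pushes it), and stays where it is left
- ball_b (a point): centre of the black ball knob (28 across) of lever_b, 110 from the pivot on a rod 10 thick. It is 236 above the bench when shut or open, 247 half-way, and 48 to unit -x of the pivot when shut, 48 to unit +x when open
- lever_c (a joint): lever of a standby chamber, shut at the start; its slot varies, and so does, unseen, whether its chamber has a filter. Rad: 0 = shut on its rubber stop, leaning 26 degrees to unit -x; 0.90 = fully open on the other rubber stop, leaning 26 degrees to unit +x. A free lever takes 3 to 10 N at the ball to keep moving (its stiff hinge, and the rubbing of what pushes it), and stays where it is left
- ball_c (a point): centre of the black ball knob (28 across) of lever_c, 110 from the pivot on a rod 10 thick. It is 236 above the bench when shut or open, 247 half-way, and 48 to unit -x of the pivot when shut, 48 to unit +x when open
- lever_d (a joint): lever of a standby chamber, shut at the start; its slot varies, and so does, unseen, whether its chamber has a filter. Rad: 0 = shut on its rubber stop, leaning 26 degrees to unit -x; 0.90 = fully open on the other rubber stop, leaning 26 degrees to unit +x. A free lever takes 3 to 10 N at the ball to keep moving (its stiff hinge, and the rubbing of what pushes it), and stays where it is left
- ball_d (a point): centre of the black ball knob (28 across) of lever_d, 110 from the pivot on a rod 10 thick. It is 236 above the bench when shut or open, 247 half-way, and 48 to unit -x of the pivot when shut, 48 to unit +x when open
- lever_e (a joint): lever of a standby chamber, shut at the start; its slot varies, and so does, unseen, whether its chamber has a filter. Rad: 0 = shut on its rubber stop, leaning 26 degrees to unit -x; 0.90 = fully open on the other rubber stop, leaning 26 degrees to unit +x. A free lever takes 3 to 10 N at the ball to keep moving (its stiff hinge, and the rubbing of what pushes it), and stays where it is left
- ball_e (a point): centre of the black ball knob (28 across) of lever_e, 110 from the pivot on a rod 10 thick. It is 236 above the bench when shut or open, 247 half-way, and 48 to unit -x of the pivot when shut, 48 to unit +x when open
- tail_a: tail of lever_a, hidden in the case below the plate (origin on the pivot), where interlock and stops catch it. A lever held by the interlock has up to 5 mm of play at the ball, then meets a springy stop (some 5 N per mm at the ball; the end stops are alike). More than about 20 N at the ball then bends it
- tail_b: tail of lever_b, hidden in the case below the plate (origin on the pivot), where interlock and stops catch it. A lever held by the interlock has up to 5 mm of play at the ball, then meets a springy stop (some 5 N per mm at the ball; the end stops are alike). More than about 20 N at the ball then bends it
- tail_c: tail of lever_c, hidden in the case below the plate (origin on the pivot), where interlock and stops catch it. A lever held by the interlock has up to 5 mm of play at the ball, then meets a springy stop (some 5 N per mm at the ball; the end stops are alike). More than about 20 N at the ball then bends it
- tail_d: tail of lever_d, hidden in the case below the plate (origin on the pivot), where interlock and stops catch it. A lever held by the interlock has up to 5 mm of play at the ball, then meets a springy stop (some 5 N per mm at the ball; the end stops are alike). More than about 20 N at the ball then bends it
- tail_e: tail of lever_e, hidden in the case below the plate (origin on the pivot), where interlock and stops catch it. A lever held by the interlock has up to 5 mm of play at the ball, then meets a springy stop (some 5 N per mm at the ball; the end stops are alike). More than about 20 N at the ball then bends it
- solvent: amber bottle 68 across, 190 high; loose, not part of the job (origin at its underside)
- swab_jar: glass jar 72 across, 100 high; loose, not part of the job (origin at its underside)
- beaker: white beaker 66 across, 90 high; loose, not part of the job (origin at its underside)
- brush: artist's brush 180 long, lying on the far strip of the unit's top plate; loose, not part of the job (origin at its underside)
- spatula: palette knife 200 long, lying on the bench; loose, not part of the job (origin at its underside)
- tape: roll of paper tape 60 across, 18 high; loose, not part of the job (origin at its underside)
- varnish: small tin 38 across, 36 high, on the near strip of the unit's top plate; loose, not part of the job (origin at its underside)

How it is judged (in metres and radians):
On the way, in this order (a step that is already met when the one before it is completed fails the run):
1. the lever of the chamber in use is fully shut (value of joint lever_a below 0.06 rad), for 0.2 s.
2. then one standby lever is fully open (((value of joint lever_b above 0.83 rad and value of joint each of lever_c, lever_d, lever_e below 0.12 rad) or (value of joint lever_c above 0.83 rad and value of joint each of lever_b, lever_d, lever_e below 0.12 rad) or (value of joint lever_d above 0.83 rad and value of joint each of lever_b, lever_c, lever_e below 0.12 rad) or (value of joint lever_e above 0.83 rad and value of joint each of lever_b, lever_c, lever_d below 0.12 rad))), for 0.2 s.
At the end, for the whole second after the job is handed in: lever_a is fully shut (within 0.06 rad, 7 mm at the ball, of its stop), exactly one of the four standby levers is fully open (above 0.83 rad, within 8 mm at the ball of its stop), the other three stay shut (below 0.12 rad, so the play in a held lever does not matter), and all levers are at rest (value of joint lever_a below 0.06 rad and ((value of joint lever_b above 0.83 rad and value of joint each of lever_c, lever_d, lever_e below 0.12 rad) or (value of joint lever_c above 0.83 rad and value of joint each of lever_b, lever_d, lever_e below 0.12 rad) or (value of joint lever_d above 0.83 rad and value of joint each of lever_b, lever_c, lever_e below 0.12 rad) or (value of joint lever_e above 0.83 rad and value of joint each of lever_b, lever_c, lever_d below 0.12 rad)) and velocity of joint lever_a between -0.05 and 0.05 rad/s and velocity of joint lever_b between -0.05 and 0.05 rad/s and velocity of joint lever_c between -0.05 and 0.05 rad/s and velocity of joint lever_d between -0.05 and 0.05 rad/s and velocity of joint lever_e between -0.05 and 0.05 rad/s); the robot touches nothing.
It fails at once if a lever is forced: more than about 20 N square on the ball against the interlock or a stop (35 N on its tail) (contact force between any of tail_a, tail_b, tail_c, tail_d, tail_e and anything else above 35 N).
It fails at once if a bystander is shifted by more than 30 mm (distance of any of solvent, swab_jar, beaker, brush, spatula, tape, varnish from where it was at the start of the episode above 0.03 m).
It also fails if it takes over 61 s, if anything falls off the work surface, if the arm or the gripper's body presses on something with over 40 N, if the wrist force passes 120 N, or if a joint passes its speed limit or range.

## Working session

There is one attempt and no reset: what is moved stays moved. The work goes in short steps, Python scripts to look and compute and a tool call to move; the robot and the scene stay as the last step left them, time stands still between calls to the robot, and variables do not carry over. Pictures are saved under pics/ and viewed, and the job is handed in when it is done.

Besides the shell and the picture viewer there is one more tool, called after ">>>" as name(argument=value, ...) on one line, values as JSON. apply_moves: Moves the arm, as the interface text tells. Its arguments: {"type":"object","properties":{"offset":{"type":"array"},"yaw":{"type":"array"},"jaw":{"type":"array"}},"required":["offset","yaw","jaw"]}

```bash
mkdir -p pics; ls
python3 - <<'E'
from cell import env
import cv2
s=env.state();print({k:(v if not hasattr(v,'round') else v) for k,v in s.items()}, env.grasp_offset)
for n in ["scene","side","wrist"]:
    c=env.read_camera(n); cv2.imwrite(f"pics/{n}0.png",c["frame"][:,:,::-1])
    print(n,{k:v for k,v in c.items() if k!="frame"})
E
```

```text
pics
{'t': 0.0, 'joints': array([-1.25961080e+00,  4.91544780e-01,  1.55944027e+00,  8.78056055e-06,
        1.09169565e+00, -1.05589969e-01]), 'qvel': array([ 2.11473025e-03, -4.72047631e-04,  1.90598669e-03, -2.24064210e-04,
       -4.94605176e-05,  2.08574813e-03]), 'tau': array([ 3.04905610e-03, -6.12648225e+01, -2.58179837e+01,  6.93524955e-02,
        4.82367596e-02, -1.13574099e-04]), 'eef_pos': array([ 252.95608915, -571.23381325,  190.17410629]), 'tcp_rot': array([-1.68354356,  1.56970826,  1.87482054]), 'ft_force': array([-0.21104528, -0.28980542,  0.45193482]), 'moment': array([ 0.03388963, -0.03088427,  0.02068439]), 'opening': 1.0007734513026425} 18.8
scene {'fx': 473.83305832010876, 'fy': 473.83305832010876, 'cx': 322.87595338632417, 'cy': 247.31672771791747, 'distortion': array([0.00113513, 0.        , 0.        , 0.        , 0.        ]), 'xyz': array([1140.81790986,  -17.46800669, 1008.51140688]), 'rotation': array([-2.55338016, -0.01540873,  1.55744263])}
side {'fx': 556.2020206809239, 'fy': 556.2020206809239, 'cx': 314.6876323491618, 'cy': 247.9612298509175, 'distortion': array([-0.11661306,  0.        ,  0.        ,  0.        ,  0.        ]), 'xyz': array([  126.27677221, -1093.05505838,   960.95342364]), 'rotation': array([-2.17173704,  0.00629149, -0.39620137])}
wrist {'fx': 388.73342465280336, 'fy': 388.73342465280336, 'cx': 319.37955540257735, 'cy': 238.04511389861273, 'distortion': array([-0.06862654,  0.        ,  0.        ,  0.        ,  0.        ]), 'hand_eye': array([[ 1.07815105e-03, -2.55511147e-01,  9.66805508e-01,
        -1.93138054e+02],
       [ 9.99999086e-01, -5.13230406e-04, -1.25080602e-03,
        -5.12868118e-01],
       [ 8.15788866e-04,  9.66805973e-01,  2.55510361e-01,
        -7.21993389e+01],
       [ 0.00000000e+00,  0.00000000e+00,  0.00000000e+00,
         1.00000000e+00]])}
```

View pics/scene0.png

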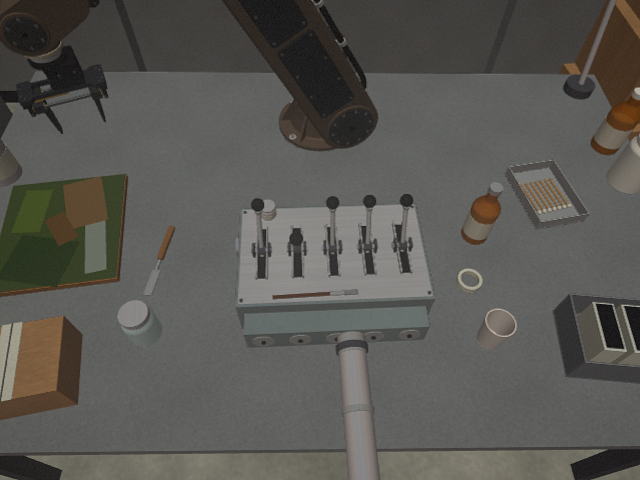

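View pics/side0.png

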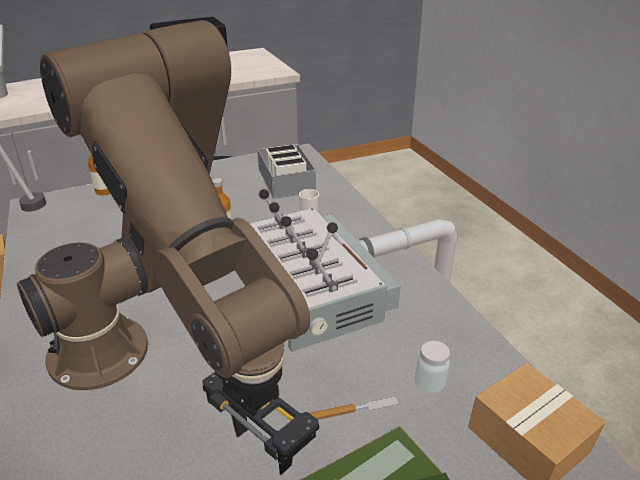

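Run:
```python
import cv2
f=cv2.imread("pics/scene0.png")
cv2.imwrite("pics/crop0.png",cv2.resize(f[185:345,230:440],None,fx=3.8,fy=3.7,interpolation=cv2.INTER_CUBIC))
```

```text
(no output)
```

View pics/crop0.png

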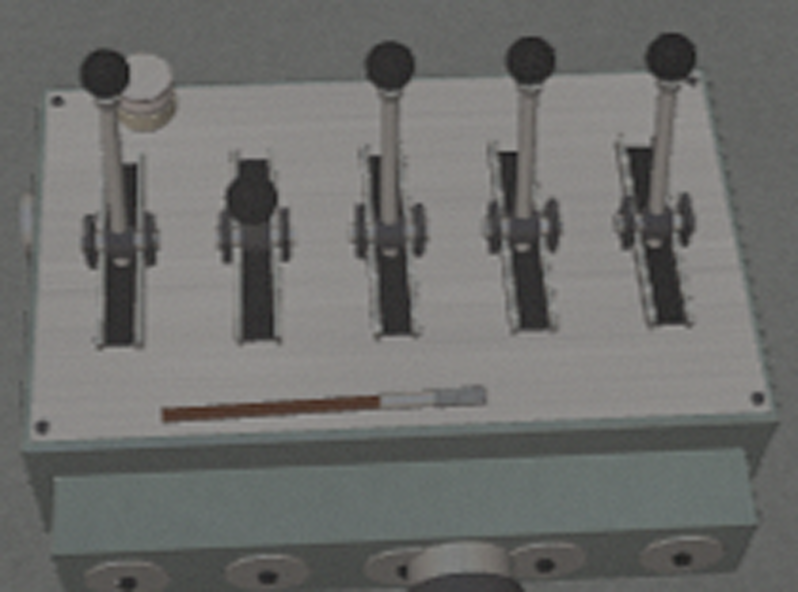

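```bash
cat > h.py <<'E'
from cell import env
import numpy as np, cv2
from scipy.spatial.transform import Rotation as R
from scipy.optimize import least_squares
def proj(c,P):
    Rw=R.from_euler('xyz',c["rotation"]).as_matrix()
    P=(np.atleast_2d(P)-c["xyz"])@Rw
    K=np.array([[c["fx"],0,c["cx"]],[0,c["fy"],c["cy"]],[0,0,1]])
    return cv2.projectPoints(P,np.zeros(3),np.zeros(3),K,c["distortion"])[0][:,0]
def unit(p,q): # p=x,y,yaw
    c,s=np.cos(p[2]),np.sin(p[2]); q=np.atleast_2d(q).astype(float)
    return np.c_[p[0]+c*q[:,0]-s*q[:,1],p[1]+s*q[:,0]+c*q[:,1],q[:,2]]
E
python3 - <<'E'
from h import *
c=env.read_camera("scene")
px=np.array([(105,74),(252,198),(390,65),(530,60),(671,56),(47,92),(703,72),(775,418),(25,440)],float)
px=px/[3.8,3.7]+[230,185]-0.37
q=[(-48,-156,236),(48,-78,236),(-48,0,236),(-48,78,236),(-48,156,236),(-130,-210,125),(-130,210,125),(130,210,125),(130,-210,125)]
f=lambda p:(proj(c,unit(p,q))-px).ravel()
r=least_squares(f,[600,0,0]);print(r.x,r.fun.reshape(-1,2).round(1))
p=r.x;print(unit(p,q[:5]).round(1)); np.save("p.npy",p)
s=env.state();print(R.from_euler('xyz',s["tcp_rot"]).as_matrix().round(3))
E
```

```text
[5.58445543e+02 2.43125961e+01 3.34859798e-02] [[ 0.3 -1.1]
 [-0.2  2.2]
 [ 0.1 -0.7]
 [ 0.3 -0.3]
 [-0.  -0.2]
 [-1.6 -2.8]
 [ 1.5 -2.1]
 [ 1.8  0.8]
 [-2.1  1.9]]
[[ 515.7 -133.2  236. ]
 [ 609.   -52.   236. ]
 [ 510.5   22.7  236. ]
 [ 507.9  100.7  236. ]
 [ 505.2  178.6  236. ]]
[[-0.     0.405 -0.914]
 [ 0.001 -0.914 -0.405]
 [-1.    -0.001 -0.   ]]
```

Run:
```python
from h import *
c=env.read_camera("scene");d=env.read_camera("side")
cv2.imwrite("pics/crops.png",cv2.resize(d["frame"][180:300,240:400,::-1],None,fx=5,fy=5,interpolation=cv2.INTER_CUBIC))
px=np.array([(105,74),(390,65),(530,60),(671,56)],float)/[3.8,3.7]+[230,185]-0.37
q=[(-48,-156,236),(-48,0,236),(-48,78,236),(-48,156,236)]
f=lambda p:(proj(c,unit(p,q))-px).ravel()
r=least_squares(f,[600,0,0]);print(r.x,r.fun.reshape(-1,2).round(1))
p=r.x;np.save("p.npy",p)
print(proj(d,unit(p,q+[(48,-78,236)])))
a=np.array([252,198])/[3.8,3.7]+[230,185]-.37
for t in (.4,.5,.6,.7,.8,.9):
    g=np.radians(-26)+t; print(t,proj(c,unit(p,[110*np.sin(g),-78,137+110*np.cos(g)]))-a)
```

```text
[5.60109303e+02 2.43436211e+01 4.13194653e-02] [[ 0.1 -0. ]
 [-0.1 -0. ]
 [ 0.1  0.1]
 [-0.2 -0. ]]
[[313.00847941 253.1730404 ]
 [286.56043005 220.72439626]
 [274.97110396 206.50261355]
 [264.31013613 193.41840667]
 [335.21791026 226.90457002]]
0.4 [[ -0.75588275 -21.88716777]]
0.5 [[ -0.63423539 -17.54189088]]
0.6 [[ -0.49355492 -12.83385941]]
0.7 [[-0.33537901 -7.81900389]]
0.8 [[-0.16157762 -2.55988352]]
0.9 [[0.02567693 2.87549483]]
```

View pics/crops.png

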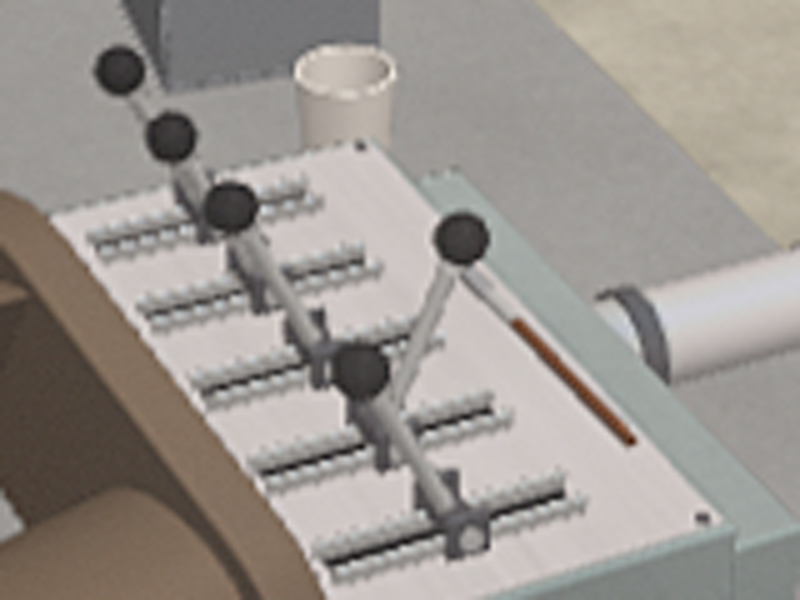

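>>> apply_moves(offset=[[0,0,2.2],[0,0,4.4],[2,3,4.4],[15.8,20.85,4.4],[15.8,20.85,4.4],[15.8,20.85,4.4],[15.8,20.85,4.4],[15.8,20.85,4.4],[15.8,20.85,4.4],[15.8,20.85,4.4],[15.8,20.85,4.4],[15.8,20.85,4.4],[15.8,20.85,4.4],[15.8,20.85,4.4],[15.8,20.85,4.4],[15.8,20.85,4.4],[15.8,20.85,4.4]], yaw=[0,0,-0.5,-1,-1.5,-2,-2.5,-3,-3.6,-3.6,-3.6,-3.6,-3.6,-3.6,-3.6,-3.6,-3.6], jaw=[1,1,1,1,1,1,1,1,1,1,1,1,1,1,1,1,1])

```text
t: 2.42
eef_pos: [647.7, -51.0, 300.9]
tcp_rot: [-2.681, 1.57, 0.499]
ft_force: [-0.2, -0.5, -0.1]
opening: 0.003
```

>>> apply_moves(offset=[[0,0,-1],[0,0,-2],[0,0,-2.84],[0,0,-2.84],[0,0,-2.84]], yaw=[0,0,0,0,0], jaw=[1,1,1,1,1])

```text
t: 3.05
eef_pos: [648.0, -51.4, 230.9]
tcp_rot: [3.07, 1.569, -0.034]
ft_force: [0.9, -0.1, 0.2]
opening: 0.006
```

```bash
cat > look.py <<'E'
from h import *
import sys
n=sys.argv[1]
c=env.read_camera("scene");d=env.read_camera("side")
a=cv2.resize(c["frame"][170:310,230:440],(600,400),interpolation=cv2.INTER_CUBIC)
cv2.imwrite(f"pics/{n}.png",a[:,:,::-1])
b=cv2.resize(d["frame"][160:310,230:410],(720,600),interpolation=cv2.INTER_CUBIC)
cv2.imwrite(f"pics/{n}s.png",b[:,:,::-1])
s=env.state();print(s["t"],s["eef_pos"],s["ft_force"],R.from_euler('xyz',s["tcp_rot"]).as_matrix()[:,1].round(3))
E
python3 look.py v1
```

```text
3.15 [648.02930099 -51.28417605 231.04136582] [-1.06756824 -0.35962681  0.47562536] [ 0.038 -0.999  0.   ]
```

View pics/v1.png

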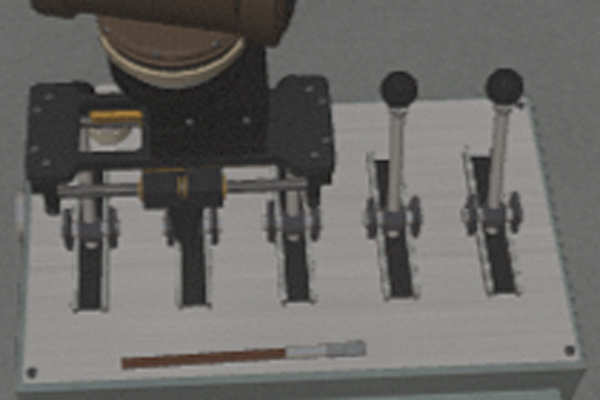

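View pics/v1s.png

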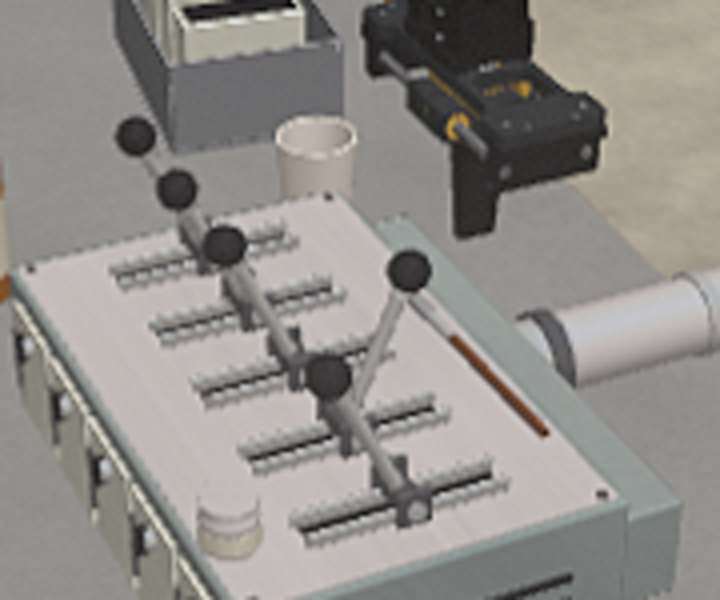

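>>> apply_moves(offset=[[-0.4,-0.02,0],[-0.8,-0.03,0],[-1.1,-0.04,0],[-1.4,-0.06,0.1],[-1.7,-0.07,0.1],[-2.0,-0.08,0.1]], yaw=[0,0,0,0,0,0], jaw=[1,1,1,1,1,1])

```text
t: 3.9
eef_pos: [597.5, -53.3, 233.6]
tcp_rot: [3.04, 1.569, -0.064]
ft_force: [0.5, 0.5, -0.3]
opening: 0.006
```

```bash
python3 look.py v2
```

```text
4.0 [597.40130626 -53.2798363  233.68416736] [ 0.85535919  0.55776228 -0.33882171] [ 0.038 -0.999  0.   ]
```

View pics/v2s.png

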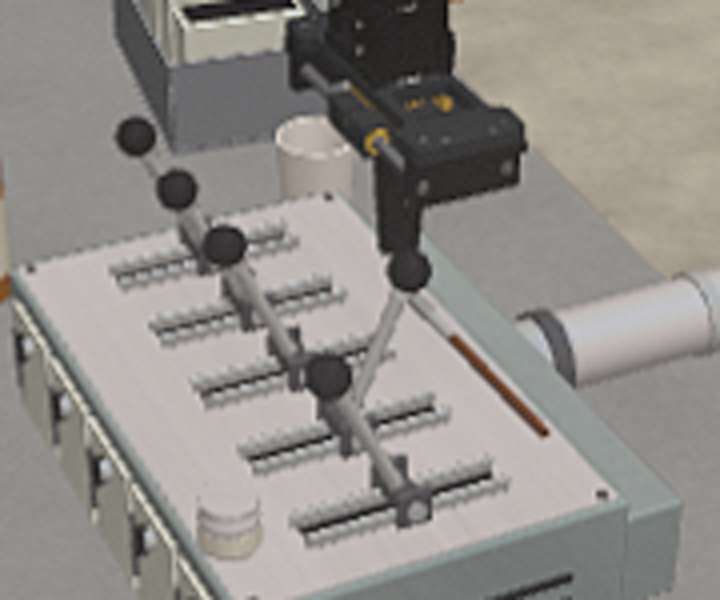

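Run:
```python
from h import *
d=env.read_camera("side");c=env.read_camera("scene")
p=np.load("p.npy");b=unit(p,[42.4,-78,238.5])
for m,k,o in((d,4,(230,160)),(c,600/210,(230,170))):
  for P in ([597.4,-53.3,233.7],[597.4,-53.3,260],b[0]): print(P,(proj(m,P)-o)*k)
```

```text
[597.4, -53.3, 233.7] [[401.16512888 277.0003991 ]]
[597.4, -53.3, 260] [[401.57364907 240.10734342]]
[605.69511427 -51.8383569  238.5       ] [[412.71425352 266.26674047]]
[597.4, -53.3, 233.7] [[186.55656347 189.18588808]]
[597.4, -53.3, 260] [[185.28345922 167.03961729]]
[605.69511427 -51.8383569  238.5       ] [[188.21525808 195.01641828]]
```

View pics/v2.png

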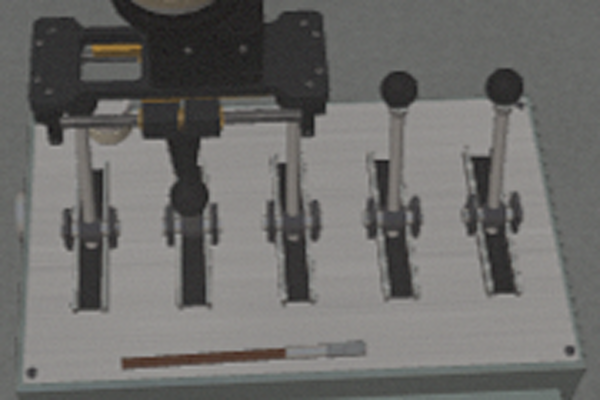

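Run:
```python
from h import *
d=env.read_camera("side");c=env.read_camera("scene");w=env.read_camera("wrist")
cv2.imwrite("pics/w2.png",w["frame"][:,:,::-1])
f=cv2.resize(d["frame"][195:245,310:360],(700,700),interpolation=cv2.INTER_CUBIC)
cv2.imwrite("pics/v2z.png",np.clip(f[:,:,::-1]*1.8,0,255))
for P in ([648.,-51.3,231],[648.,-51.3,241]):
  print(P,(proj(d,P)-(230,160))*4,(proj(c,P)-(230,170))*600/210)
```

```text
[648.0, -51.3, 231] [[474.7432768  261.69647769]] [[188.2249107 252.4823854]]
[648.0, -51.3, 241] [[475.19489023 247.9006047 ]] [[187.74963765 244.52672735]][ WARN:0@2.632] global loadsave.cpp:1063 imwrite_ Unsupported depth image for selected encoder is fallbacked to CV_8U.
```

View pics/w2.png

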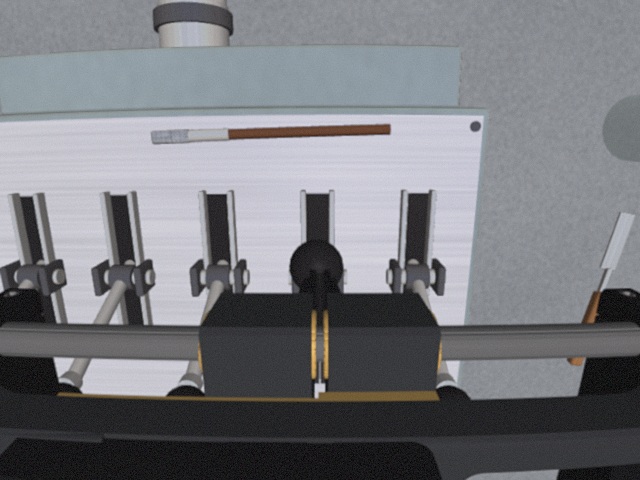

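View pics/v2z.png

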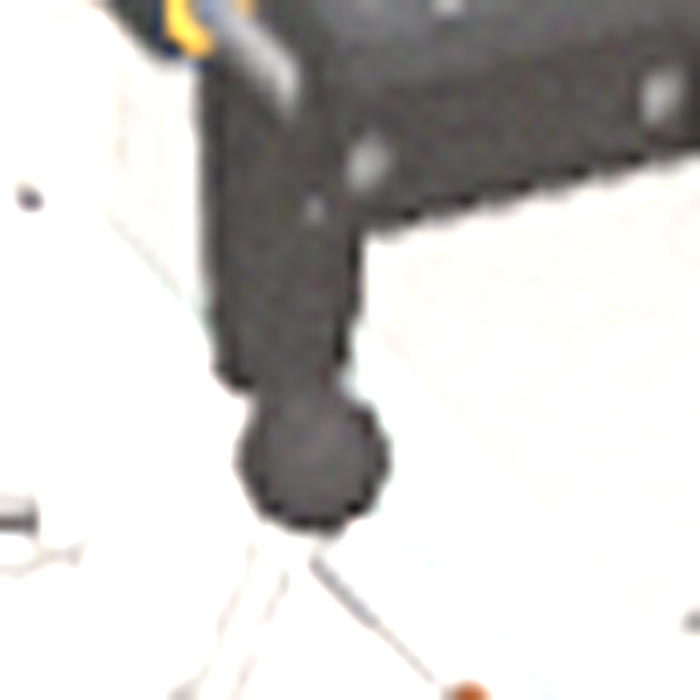

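>>> apply_moves(offset=[[0.7,0.03,0.2],[1.4,0.06,0.2],[2.0,0.08,0],[2.0,0.08,-0.86],[2.0,0.08,-0.86],[2.0,0.08,-0.86]], yaw=[0,0,0,0,0,0], jaw=[1,1,1,1,1,1])

```text
t: 5.0
eef_pos: [648.5, -51.3, 212.4]
tcp_rot: [3.046, 1.568, -0.057]
ft_force: [0.4, 0.6, 0.5]
opening: 0.007
```

```bash
python3 look.py v3
```

```text
5.1 [648.49173281 -51.31700855 212.8100262 ] [ 0.14984941 -0.72619971  0.25904111] [ 0.038 -0.999  0.   ]
```

View pics/v3s.png

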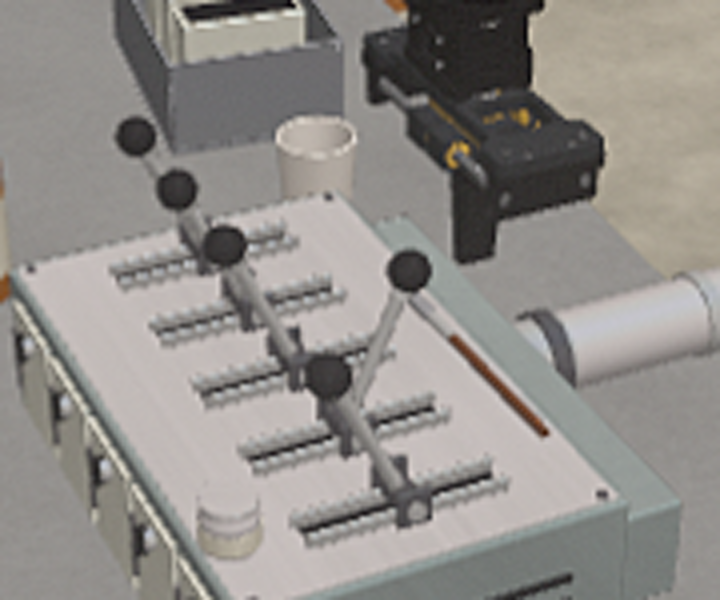

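Run:
```python
from h import *
d=env.read_camera("side")
for y in (-141,-110):
 for x in (611,648,685):
  for z in (263,275,290,305):print(x,y,z,(proj(d,[x,y,z])-(230,160))*4)
```

```text
611 -141 263 [[485.7269298  304.46258995]]
611 -141 275 [[486.37430052 286.83232362]]
611 -141 290 [[487.19011276 264.53144802]]
611 -141 305 [[488.01327209 241.93434315]]
648 -141 263 [[543.36470094 290.64390819]]
648 -141 275 [[544.30592981 273.11193283]]
648 -141 290 [[545.49211074 250.93891005]]
648 -141 305 [[546.68903444 228.47535796]]
685 -141 263 [[599.86581879 277.09971484]]
685 -141 275 [[601.08746511 259.66886045]]
685 -141 290 [[602.62694577 237.62723825]]
685 -141 305 [[604.18026233 215.30079687]]
611 -110 263 [[462.54294565 277.69882096]]
611 -110 275 [[463.05507527 260.25279517]]
611 -110 290 [[463.70018204 238.19137098]]
611 -110 305 [[464.35078612 215.84415851]]
648 -110 263 [[519.3707633 264.3764468]]
648 -110 275 [[520.16781701 247.02750607]]
648 -110 290 [[521.17196822 225.09216279]]
648 -110 305 [[522.18483656 202.87642365]]
685 -110 263 [[575.10686914 251.31711734]]
685 -110 275 [[576.17623207 234.06792733]]
685 -110 290 [[577.52341489 212.26200804]]
685 -110 305 [[578.88225924 190.18109663]]
```

>>> apply_moves(offset=[[-0.4,-0.02,0],[-0.7,-0.03,0],[-1.0,-0.04,0],[-1.2,-0.05,0],[-1.4,-0.06,0.05],[-1.6,-0.07,0.1]], yaw=[0,0,0,0,0,0], jaw=[1,1,1,1,1,1])

```text
t: 5.9
eef_pos: [609.1, -53.1, 216.4]
tcp_rot: [3.015, 1.564, -0.089]
ft_force: [4.9, 0.5, 4.0]
opening: 0.005
```

>>> apply_moves(offset=[[-0.2,-0.01,0.1],[-0.4,-0.02,0.1],[-0.6,-0.025,0.1],[-0.8,-0.03,0.1],[-1.0,-0.04,0.05],[-1.2,-0.05,0],[-1.4,-0.06,0],[-1.6,-0.07,-0.05],[-1.8,-0.075,-0.1],[-2.0,-0.08,-0.1]], yaw=[0,0,0,0,0,0,0,0,0,0], jaw=[1,1,1,1,1,1,1,1,1,1])

```text
t: 7.15
eef_pos: [558.6, -55.2, 213.5]
tcp_rot: [3.001, 1.565, -0.102]
ft_force: [3.5, 0.1, -2.3]
opening: 0.0
```

```bash
python3 look.py v4
```

```text
7.25 [558.18658393 -55.11591719 213.59106848] [ 0.96300928 -0.13451387 -0.57868238] [ 0.038 -0.999  0.001]
```

View pics/v4s.png

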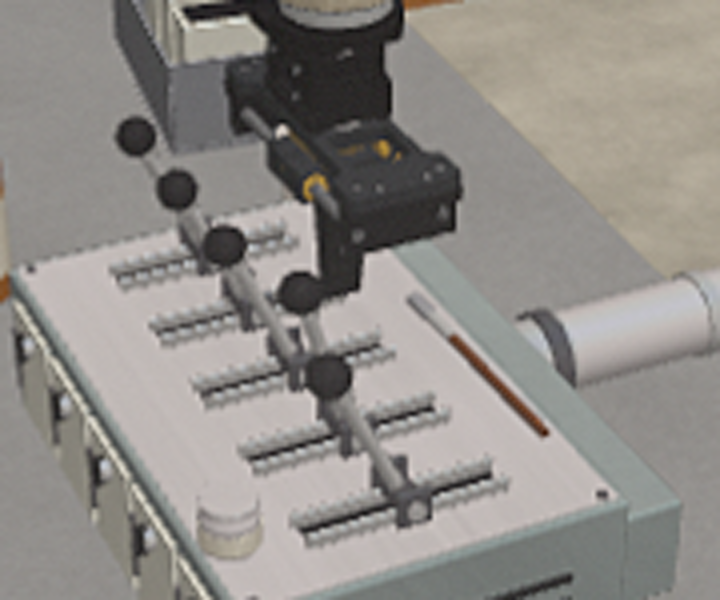

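>>> apply_moves(offset=[[-0.15,-0.01,-0.03],[-0.3,-0.015,-0.06],[-0.4,-0.02,-0.08],[-0.5,-0.02,-0.1],[-0.5,-0.02,-0.1]], yaw=[0,0,0,0,0], jaw=[1,1,1,1,1])

```text
t: 7.88
eef_pos: [545.4, -55.7, 210.9]
tcp_rot: [3.002, 1.566, -0.102]
ft_force: [1.8, 0.6, 0.2]
opening: 0.004
```

Now creeping to the stop.

>>> apply_moves(offset=[[-0.08,0,0],[-0.16,-0.01,0],[-0.16,-0.01,0]], yaw=[0,0,0], jaw=[1,1,1])

```text
t: 8.25
eef_pos: [541.2, -55.9, 210.9]
tcp_rot: [3.005, 1.566, -0.098]
ft_force: [2.9, 0.5, -1.6]
opening: 0.006
```

```bash
python3 look.py v5
```

```text
8.35 [541.16075776 -55.87019018 210.92766146] [ 2.36625212  1.01054945 -1.55211356] [ 0.038 -0.999  0.001]
```

View pics/v5s.png

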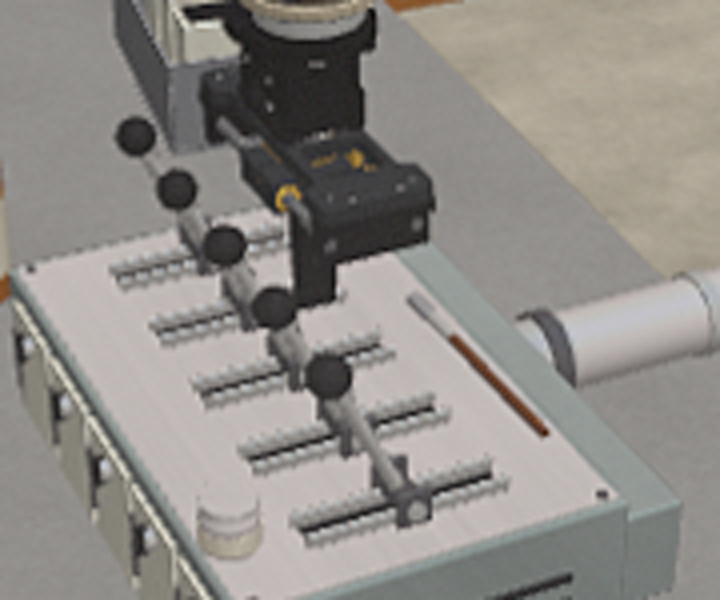

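>>> apply_moves(offset=[[-0.08,0,0],[-0.08,0,0]], yaw=[0,0], jaw=[1,1])

```text
t: 8.6
eef_pos: [539.1, -55.9, 211.0]
tcp_rot: [2.998, 1.566, -0.105]
ft_force: [3.6, 0.0, -3.2]
opening: 0.005
```

```bash
python3 look.py v6
python3 - <<'E'
from h import *
d=env.read_camera("side");p=np.load("p.npy")
for t in(-.03,0,.03,.06,.1):
  g=np.radians(-26)+t;print(t,(proj(d,unit(p,[110*np.sin(g),-78,137+110*np.cos(g)]))-(230,160))*4)
f=cv2.resize(d["frame"][215:260,280:325],(720,720),interpolation=cv2.INTER_CUBIC)
cv2.imwrite("pics/v6z.png",np.clip(f[:,:,::-1]*1.8,0,255).astype(np.uint8))
E
```

```text
8.7 [539.13917507 -55.87914247 210.92790181] [ 4.35899343  0.33746396 -2.76365391] [ 0.038 -0.999  0.001]
-0.03 [[271.96857932 308.45003686]]
0 [[276.44366848 305.17968416]]
0.03 [[280.98754151 302.01819577]]
0.06 [[285.5953884  298.96883468]]
0.1 [[291.83025313 295.08281985]]
```

View pics/v6z.png

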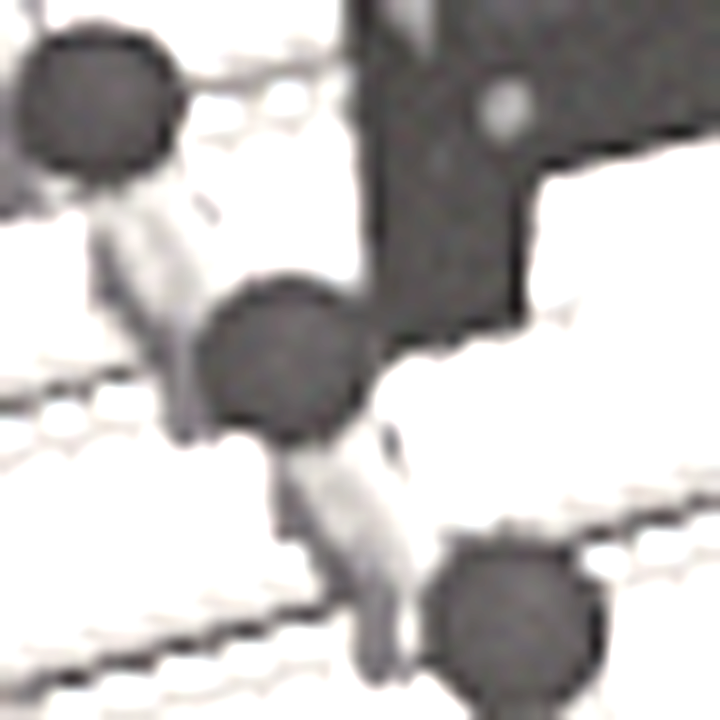

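>>> apply_moves(offset=[[-0.06,0,0],[-0.06,0,0]], yaw=[0,0], jaw=[1,1])

```text
t: 9.0
eef_pos: [538.5, -55.9, 211.0]
tcp_rot: [3.02, 1.565, -0.083]
ft_force: [8.8, 1.4, -6.3]
opening: 0.005
```

>>> apply_moves(offset=[[0.5,0.02,0],[0.8,0.03,0.3],[0.8,0.03,2],[-0.6,1.5,2.2],[-2.57,3.06,2.2],[-2.57,3.06,2.0],[-2.57,3.06,1],[-2.57,3.06,0.04],[-2.57,3.06,0.04],[-2.57,3.06,0.04]], yaw=[0,0,0,0,0,0,0,0,0,0], jaw=[1,1,1,1,1,1,1,1,1,1])

```text
t: 10.25
eef_pos: [475.0, 20.3, 212.8]
tcp_rot: [3.004, 1.564, -0.099]
ft_force: [0.5, -0.1, -0.7]
opening: 0.005
```

```bash
python3 look.py v7
```

```text
10.35 [474.85305015  20.42156271 212.88322219] [-0.79573896  0.1792276  -0.34285179] [ 0.038 -0.999  0.001]
```

View pics/v7s.png

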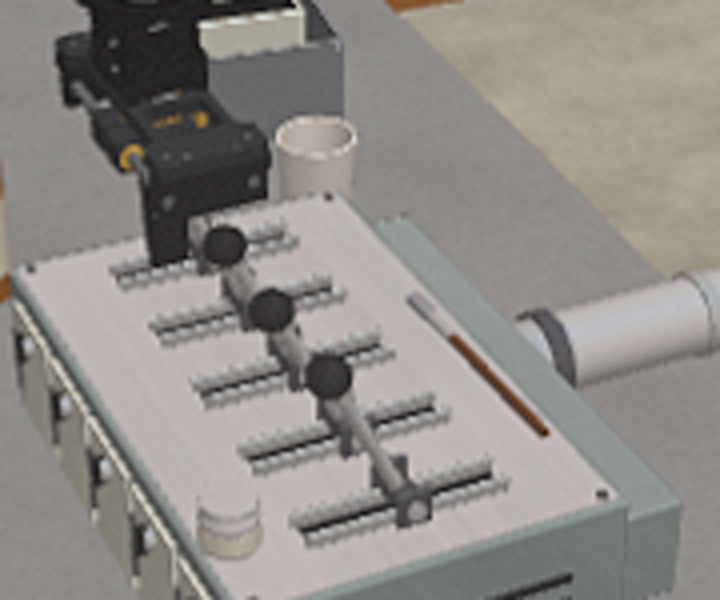

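View pics/v7.png

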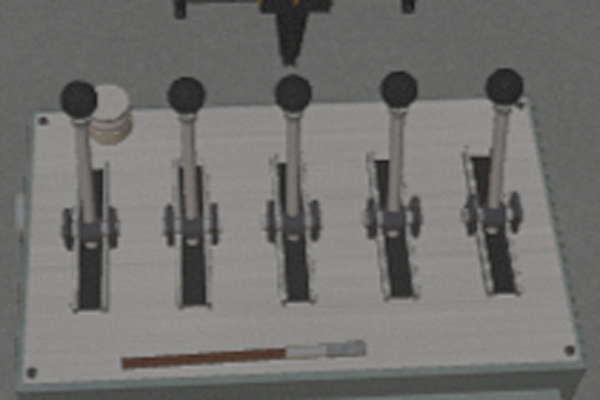

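>>> apply_moves(offset=[[0.25,0.01,0],[0.5,0.02,0],[0.56,0.02,0],[0.6,0.02,0]], yaw=[0,0,0,0], jaw=[1,1,1,1])

```text
t: 10.85
eef_pos: [489.2, 21.0, 212.9]
tcp_rot: [2.996, 1.565, -0.107]
ft_force: [-6.1, 0.8, 5.1]
opening: 0.005
```

>>> apply_moves(offset=[[0.06,0,0],[0.12,0,0],[0.12,0,0]], yaw=[0,0,0], jaw=[1,1,1])

```text
t: 11.22
eef_pos: [491.0, 21.2, 212.9]
tcp_rot: [2.938, 1.568, -0.165]
ft_force: [-8.8, 0.3, 6.2]
opening: 0.003
```

>>> apply_moves(offset=[[0.06,0,0],[0.06,0,0]], yaw=[0,0], jaw=[1,1])

```text
t: 11.48
eef_pos: [491.0, 21.2, 212.9]
tcp_rot: [0.656, 1.57, -2.447]
ft_force: [-9.1, -0.4, 6.7]
opening: 0.005
```

>>> apply_moves(offset=[[0.06,0,0.04],[0.08,0,0.06]], yaw=[0,0], jaw=[1,1])

```text
t: 11.72
eef_pos: [491.1, 21.3, 213.6]
tcp_rot: [0.044, 1.565, -3.059]
ft_force: [-8.6, -1.3, -3.1]
opening: 0.01
```

>>> apply_moves(offset=[[0.08,0,0.02],[0.1,0,0.04]], yaw=[0,0], jaw=[1,1])

```text
t: 11.98
eef_pos: [491.2, 21.3, 213.7]
tcp_rot: [0.004, 1.559, -3.098]
ft_force: [-10.5, -1.1, -1.9]
opening: 0.007
```

>>> apply_moves(offset=[[0.1,0,0.04],[0.14,0,0.04]], yaw=[0,0], jaw=[1,1])

```text
t: 12.22
eef_pos: [491.4, 21.3, 213.7]
tcp_rot: [-0.015, 1.551, -3.117]
ft_force: [-17.2, -2.1, 4.8]
opening: 0.002
```

>>> apply_moves(offset=[[-0.4,-0.02,0],[-0.8,1,0],[-0.82,3.1,-0.04],[-0.82,3.1,-0.04],[-0.82,3.1,-0.04],[-0.82,3.1,-0.04]], yaw=[0,0,0,0,0,0], jaw=[1,1,1,1,1,1])

```text
t: 12.98
eef_pos: [471.1, 98.0, 212.7]
tcp_rot: [-0.009, 1.551, -3.112]
ft_force: [-0.0, -0.4, -0.1]
opening: 0.006
```

>>> apply_moves(offset=[[0.25,0.01,0],[0.5,0.02,0],[0.56,0.02,0],[0.6,0.02,0.02],[0.64,0.03,0.04],[0.68,0.03,0.06]], yaw=[0,0,0,0,0,0], jaw=[1,1,1,1,1,1])

```text
t: 13.72
eef_pos: [488.0, 98.7, 214.3]
tcp_rot: [0.001, 1.551, -3.102]
ft_force: [-5.0, -2.6, 2.0]
opening: 0.003
```

>>> apply_moves(offset=[[0.06,0,0.03],[0.12,0,0.06],[0.12,0,0.06]], yaw=[0,0,0], jaw=[1,1,1])

```text
t: 14.1
eef_pos: [491.3, 98.8, 215.9]
tcp_rot: [-0.009, 1.551, -3.112]
ft_force: [-3.7, -0.8, 2.0]
opening: 0.007
```

>>> apply_moves(offset=[[0.06,0,0.03],[0.12,0,0.06],[0.14,0,0.07]], yaw=[0,0,0], jaw=[1,1,1])

```text
t: 14.48
eef_pos: [494.9, 98.9, 217.6]
tcp_rot: [-0.018, 1.551, -3.121]
ft_force: [-4.1, 0.9, 1.6]
opening: 0.004
```

>>> apply_moves(offset=[[0.2,0.01,0.05],[0.4,0.02,0.1],[0.6,0.03,0.13],[0.8,0.03,0.15],[1.0,0.04,0.15],[1.2,0.05,0.15],[1.4,0.06,0.15],[1.6,0.07,0.15],[1.8,0.08,0.12],[2.0,0.08,0.08],[2.2,0.09,0.02],[2.4,0.1,-0.04],[2.55,0.1,-0.08],[2.55,0.1,-0.08]], yaw=[0,0,0,0,0,0,0,0,0,0,0,0,0,0], jaw=[1,1,1,1,1,1,1,1,1,1,1,1,1,1])

```text
t: 16.23
eef_pos: [559.0, 101.3, 215.4]
tcp_rot: [-0.017, 1.552, -3.12]
ft_force: [0.4, 0.0, -0.4]
opening: 0.001
```

```bash
python3 look.py v8
```

```text
16.325 [558.88079294 101.33074546 215.5724098 ] [-0.31228567 -0.86087115 -0.07561249] [ 0.039 -0.999 -0.   ]
```

View pics/v8s.png

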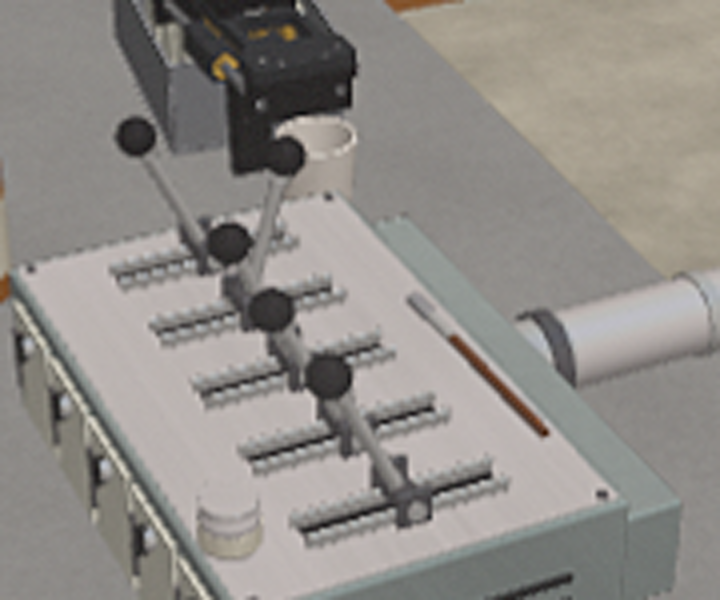

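>>> apply_moves(offset=[[0.15,0.01,-0.05],[0.3,0.01,-0.1],[0.45,0.02,-0.15],[0.5,0.02,-0.15]], yaw=[0,0,0,0], jaw=[1,1,1,1])

```text
t: 16.82
eef_pos: [571.5, 101.9, 211.5]
tcp_rot: [-0.016, 1.551, -3.119]
ft_force: [-3.3, -0.3, -0.7]
opening: 0.004
```

>>> apply_moves(offset=[[0.08,0,-0.02],[0.16,0.01,-0.04],[0.16,0.01,-0.04]], yaw=[0,0,0], jaw=[1,1,1])

```text
t: 17.2
eef_pos: [575.5, 102.1, 210.3]
tcp_rot: [-0.013, 1.551, -3.116]
ft_force: [-1.5, -0.6, -0.6]
opening: 0.006
```

>>> apply_moves(offset=[[0.06,0,-0.02],[0.12,0,-0.04],[0.12,0,-0.04]], yaw=[0,0,0], jaw=[1,1,1])

```text
t: 17.58
eef_pos: [578.1, 102.1, 209.3]
tcp_rot: [-0.017, 1.55, -3.12]
ft_force: [-5.1, 1.5, 2.0]
opening: 0.004
```

>>> apply_moves(offset=[[0.06,0,0],[0.08,0,0]], yaw=[0,0], jaw=[1,1])

```text
t: 17.82
eef_pos: [578.6, 102.2, 209.2]
tcp_rot: [-0.016, 1.546, -3.119]
ft_force: [-11.4, 0.1, 4.3]
opening: 0.002
```

>>> apply_moves(offset=[[-0.5,-0.02,0],[-1.0,-0.04,0.5],[-1.0,-0.04,2],[-3,0,4],[-5,0,4],[-5,0,4],[-5,0,4],[-5,0,4]], yaw=[0,0,0,0,0,0,0,0], jaw=[1,1,1,1,1,1,1,1])

```text
t: 18.82
eef_pos: [454.4, 102.1, 309.1]
tcp_rot: [-0.014, 1.546, -3.117]
ft_force: [0.2, -0.3, -1.1]
opening: 0.007
```

```bash
python3 look.py v9
python3 - <<'E'
from h import *
d=env.read_camera("side");c=env.read_camera("scene");p=np.load("p.npy")
for y,ts in ((78,(.8,.83,.87,.9)),(-78,(0,.03,.06)),(0,(0,.06,.12))):
 for t in ts:
  g=np.radians(-26)+t;P=unit(p,[110*np.sin(g),y,137+110*np.cos(g)]);print(y,t,(proj(d,P)-(230,160))*4,(proj(c,P)-(230,170))*600/210)
E
```

```text
18.925 [454.25836389 102.10885978 308.74353291] [0.18501673 0.28654679 0.4549711 ] [ 0.039 -0.999 -0.   ]
78 0.8 [[299.81417037 151.85606188]] [[411.74557134 179.36376127]]
78 0.83 [[304.10163551 152.40334935]] [[412.07619253 183.9398417 ]]
78 0.87 [[309.72723052 153.33852203]] [[412.48669747 190.10319667]]
78 0.9 [[313.87309337 154.19248982]] [[412.77130072 194.76500192]]
-78 0 [[276.44366848 305.17968416]] [[185.46318002  95.27777855]]
-78 0.03 [[280.98754151 302.01819577]] [[185.48853352  97.25950633]]
-78 0.06 [[285.5953884  298.96883468]] [[185.51944712  99.37459862]]
0 0 [[225.92110067 243.16038347]] [[291.97665618  91.77461463]]
0 0.06 [[234.70154513 237.2380628 ]] [[292.63561471  95.83762592]]
0 0.12 [[243.71817881 231.76819131]] [[293.29948696 100.42798473]]
```

View pics/v9s.png

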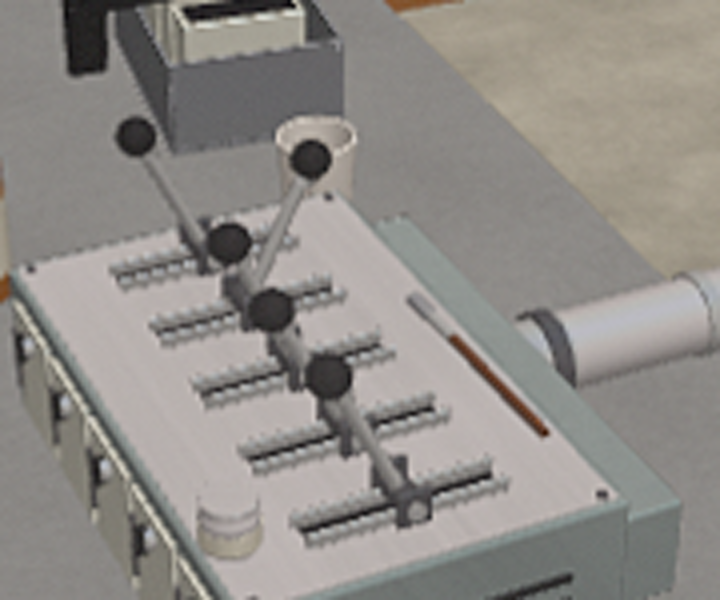

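View pics/v9.png

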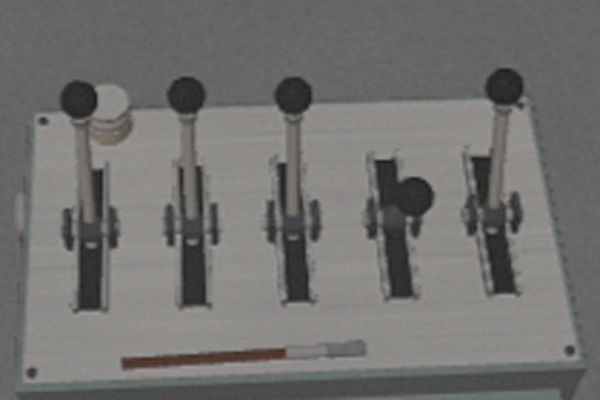

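```bash
python3 -c "
from cell import env
print(env.job_done(), env.state()['ft_force'])"
```

```text
the job is handed in; nothing more can be done
the job is handed in; nothing more can be done
```

The job is handed in at about 19 s of the 61 s allowed; it reports no verdict.

- **Used chamber (y = -78):** I pushed its lever shut until the force rose to 8.8 N in x on its stop. The last pictures put it at about 0 rad.
- **Held lever (y = 0):** I tried this one next. It took up its few mm of play and then held at 17 N in x (about 13 N square on the ball). That was a firmer push than a light one, but below the 20 N limit. I left it at about 0.03 rad, within its play.
- **Standby lever with a filter (y = +78):** This one moved freely at about 4 N. I opened it until the force rose to 11 N on the stop; the pictures put it at about 0.88 to 0.90 rad.
- **Untested levers:** I did not touch y = -156 and y = +156, and they still stand shut.

In the last check the gripper was clear of everything, with the wrist force near zero. The varnish tin and the brush had not visibly moved. The last pictures were cropped to the filter bank, so I did not look again at the other loose items; the gripper never came down near them.

Two things disagreed with what I expected:
- **First push missed:** The shut fingertips turned out to sit about 19 mm above the reported TCP. The first push passed over the ball without moving the lever, so I lowered the tool and repeated it.
- **Starting position of the used lever:** It looked to be at about 0.85 rad in the first pictures, not quite the full 0.90.

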